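# Light up the culture dishes and point out the mouldy one

## Task

Switch on the light panel under the culture dishes with a gentle press on the white-dotted half of its red rocker switch, then point out the mould to your colleague: bring your fingertips to a centimetre or two above the lid, right over the middle of the green mould colony. Touch none of the dishes and leave the bottles and the marker alone. Keep pointing for two full seconds and finish there, still pointing, so that the colleague can mark that dish.

Things in the scene. Friction and masses are not known exactly. Their poses are not given: they have to be found in the camera images.
- mould (a point): The mark to point at: the point on the lid's flat top face straight above the middle of the mould colony. The colony is a felty dark green patch with a white fringe, 34 mm across, seen through the clear lid about 7 mm below its top face; its middle lies 20 mm from the dish's centre. No other dish holds anything green. z is up.
- dish_mould_top (a point): Centre of the lid's top face of the contaminated dish: a closed clear round culture dish, 90 mm across and 15 mm high, lying loose and flat on the light panel. All six dishes are alike in size and 35 g or so.
- panel: White LED light panel, fixed, 230 mm (its x) by 380 mm (its y) by 45 mm high; origin at the centre of its underside, +x away from the robot, turned up to 0.2 rad. Six dishes lie in two rows of three on its opal top, 45 mm above the bench. The grey strip along its right-hand end (-y) has the red rocker switch in a black bezel and, 70 mm further to +x, a 12 mm high dimmer dial, not needed.
- switch_press (a point): Where to press the red rocker switch (32 mm along panel x, 22 mm wide): on top of its raised half, nearer the robot, with a white dot, 10 mm to -x of the pivot at panel (0, -160, 51) mm. The point starts 55 mm above the bench and sinks 4 mm (the outer edge 5 mm) until that half is level, 7 mm proud of the strip. Tips at 2 to 3 N and stays where it is left. Nearest dish edge: about 50 mm away.
- switch (a joint): Angle of the rocker switch in rad: 0 is off (near half up), 0.34 is on (near half fully down, far half up).
- dish_cream_top (a point): Centre of the lid's top face of a clean dish with many small cream colonies; same size as the contaminated one, loose on the panel.
- dish_yellow_top (a point): Centre of the lid's top face of a clean dish with nine yellow colonies; same size as the contaminated one, loose on the panel.
- dish_pink_top (a point): Centre of the lid's top face of a clean dish with six pink-red colonies; same size as the contaminated one, loose on the panel.
- dish_blank_top (a point): Centre of the lid's top face of a clean dish with no growth at all; same size as the contaminated one, loose on the panel.
- dish_few_top (a point): Centre of the lid's top face of a clean dish with three large cream colonies; same size as the contaminated one, loose on the panel.
- stain_mid (a point): Small amber stain bottle with red label and red cap, 35 mm across, 70 mm high, loose on the bench beside the panel; point on its axis half-way up.
- spray_mid (a point): Spray bottle with blue label and white head, 43 mm across, 138 mm high, loose on the bench beside the panel; point on its axis 65 mm up.
- marker_mid (a point): Blue-capped black marker pen, 134 mm long, 13 mm thick, lying loose on the bench to the left of the panel; point at its middle, lying roughly along x (within 0.3 rad).
Not all that is in view belongs to the job. What is shaped like the part that bears mould but purple or turquoise is not meant.

How it is judged:
On the way, in this order (a step that is already met when the one before it is completed fails the run):
1. The rocker switch is pressed over to on (value of joint switch above 0.26 rad), for 0.1 s.
2. The fingertips point at the mould colony, just above the lid, for a second and a half (horizontal distance between the grasp point and mould below 0.018 m and z of the grasp point in the frame of mould between 0.01 and 0.06 m), for 1.5 s.
At the end, for the whole second after the job is handed in: The switch is on (over 0.26 of 0.34 rad); the grasp point (about 19 mm behind the fingertips) stays within 18 mm sideways of the colony's middle and 10 to 60 mm above the lid, nothing touched; no dish has moved 6 mm, no bottle or marker 20 mm (all of step 2 and value of joint switch above 0.26 rad and distance of each of dish_mould_top, dish_cream_top, dish_yellow_top, dish_pink_top, dish_blank_top, dish_few_top from where it was at the start of the episode below 0.006 m and distance of each of stain_mid, spray_mid, marker_mid from where it was at the start of the episode below 0.02 m).
It fails at once if A dish is touched by the robot (contact force between any of the fingers, the arm and dish_mould above 0.2 N or contact force between any of the fingers, the arm and dish_cream above 0.2 N or contact force between any of the fingers, the arm and dish_yellow above 0.2 N or contact force between any of the fingers, the arm and dish_pink above 0.2 N or contact force between any of the fingers, the arm and dish_blank above 0.2 N or contact force between any of the fingers, the arm and dish_few above 0.2 N).
It fails at once if A dish is shifted by more than 6 mm (distance of any of dish_mould_top, dish_cream_top, dish_yellow_top, dish_pink_top, dish_blank_top, dish_few_top from where it was at the start of the episode above 0.006 m).
It fails at once if A bottle or the marker is knocked, shifted or lifted by more than 20 mm (distance of any of stain_mid, spray_mid, marker_mid from where it was at the start of the episode above 0.02 m).
It fails at once if The switch or its panel is pressed harder than 40 N (contact force between any of the fingers, the arm and panel above 40 N).
It also fails if it takes over 37 s, if anything falls off the work surface, if the arm or the gripper's body presses on something with over 40 N, if the wrist force passes 120 N, or if a joint passes its speed limit or range.

## Robot

A 7-joint arm with a two-finger parallel gripper is mounted at the origin on the work surface. World frame = base frame: x ahead of the robot, y to its left, z up, the work surface at z = 0. Lengths are in m, angles in rad, forces in N, time in s.
With the tool pointing down it reaches from about 0.425 to 0.925 m from the base axis. Payload 6.8 kg.
Tool frame: the origin (TCP) lies at the very end of the fingers, on their centre line; the grasp point (between the pads) lies 19 mm behind it; z points along the fingers, y is the line along which they close (so a half turn about z gives the same grasp; the last joint's range is limited). The gripper opens to 85 mm and grips with 20 to 120 N. Pads are 22 mm wide; open, the fingers measure 114 mm over their backs; the gripper's body (76 mm by 85 mm) begins 54 mm behind the grasp point. The pads swing forward as they close: fully open they stand 13 mm farther back than shut.
Start: joints at [-1.298, 0.477, 0.022, 1.555, -0.011, 1.109, -0.083], TCP at [0.251, 0.627, 0.231] pointing down, gripper open.
Joint ranges: [-2.96, 2.96], [-0.34, 2.1], [-1.41, 1.46], [0.24, 2.44], [-1.37, 4.51], [0.17, 1.92], [-2.96, 2.96]. Speed limits (rad/s): [2.39, 2.39, 3.14, 3.14, 3.14, 3.14, 3.14].

## Interface

Orientations are given as a rotation vector (axis times angle).
In Python, from bench import monitor, optics, r gives the robot as it stands.
- The arm moves only by the shell command python3 -m crank 'ROWS' [OPENING] [FORCE]. ROWS is JSON, a list of rows, each a list of 2 entries, a list of its own where there are three numbers: the shift along the tool's x, y, z in cm, then the turn, a rotation vector about the tool's x, y, z in rad. A call has 1 to 5 rows; each row shifts and turns the commanded pose from where the row before left it, along the tool's axes as they then stand; what a row does not reach is not made up. A row lasts 1/10 s, in which the tool goes at most 50 mm and 8.59 degrees, less where a joint would pass 70% of its speed; a pose out of reach is approached as far as the arm can. A call is refused whole if a number of a shift passes 5 or a number of a turn 0.15, either way. A call with a gripper value outside its range is refused whole. OPENING is the finger opening in cm, from 0 to 8.54, set as the call begins (- or left out, the last holds). The fingers move at their own pace and stop on an object; FORCE is the grip in N (left out, the last holds). Time passes only in rows, so rows that do not move let the fingers close. It gives the time, the measured TCP pose, the force, the opening and the grip force at its end, in the units of the state.
- monitor.get_obs(): the state, without advancing time (a new reading comes with each control period).
- optics.grab_frame(name): name is "side" or "top" or "wrist"; returns (picture, depth): 480x640x3 uint8, red, green, blue; 480x640 float32, m along the optical axis (not along the pixel's ray), 0 where there is no reading.
- optics.camera_model(name): a dict with "vertical_fov" (degrees; the focal length in pixels is half the picture's height over the tangent of half this angle, whatever the lens; pixels are square), "cx", "cy" (the principal point, pixels), "D" ([k1, k2, p1, p2, k3] as OpenCV has them; the pictures are not rectified), "R" (3x3) and "t" (3): a world point X has camera coordinates R X + t; the wrist camera has in their place "hand_eye" (4x4, takes a point from camera to tool coordinates, whose origin is the TCP and whose axes are the flange's). Camera axes: x right, y down, z forward; pixel columns grow to the right and rows downward; lengths in m; the calibration is good to about 2 mm. A picture is of the moment at which its call begins: read the wrist's pose just before it. camera_model takes no time and is no camera call.
- r.hand_in(): hands the job in; it is judged then, once.
The state is a dict: "clock": time; "joints": joint angles; "qvel": joint speeds; "tau": joint torques, N m; "tcp_pos": TCP position; "orientation": TCP orientation; "contact_force": force on the tool from outside, world axes, zero at the start; "moment": the same for the moment, N m; "grip_width": finger opening in m; "gripper_force": force on a finger pad.
Only numpy, scipy, OpenCV 4.12 (cv2) and the standard library are available. Lean on these libraries where they do the work, as an engineer would, in place of code of your own. Each camera call takes 0.05 s, during which the arm holds its last target. There are 200 camera calls.

## Working session

There is one attempt and no reset: what is moved stays moved. The work goes in short steps, Python scripts to look and compute and a shell command to move; the robot and the scene stay as the last step left them, time stands still between calls to the robot, and variables do not carry over. Pictures are saved under pics/ and viewed, at most 10 in all, crops included, and the job is handed in when it is done.

```bash
mkdir -p pics
python3 - <<'E'
from bench import monitor, optics, r
import cv2,pickle
o=monitor.get_obs(); print(o)
d={}
for n in("top","side"):
    p,z=optics.grab_frame(n); d[n]=(p,z,optics.camera_model(n)); cv2.imwrite(f"pics/{n}.png",p[:,:,::-1]); print(n,d[n][2])
print(optics.camera_model("wrist"))
pickle.dump(d,open("d.pkl","wb"))
E
```

```text
{'clock': 0.0, 'joints': array([-1.29807013,  0.47779993,  0.02234944,  1.55641096, -0.01150756,
        1.10927763, -0.08311753]), 'qvel': array([ 0.00311388,  0.00012397, -0.0002192 , -0.00178819,  0.00021405,
       -0.00014346, -0.00071191]), 'tau': array([ 1.55887506e-04, -5.96440387e+01,  1.60799559e+00, -2.81205332e+01,
        1.24659602e-02,  9.08368849e-03,  2.68629556e-06]), 'tcp_pos': array([0.25069454, 0.6261121 , 0.2303431 ]), 'orientation': array([-5.94564186e-01, -3.08460478e+00,  2.75716678e-03]), 'contact_force': array([-0.60727903,  0.94755918,  0.32679604]), 'moment': array([-0.00290071, -0.02645921,  0.04811986]), 'gripper_force': 0.0, 'grip_width': 0.08542305394089927}
top {'vertical_fov': 44.63650422853002, 'cx': 318.65783240877397, 'cy': 239.06907331117657, 'D': array([-0.11449962,  0.        ,  0.        ,  0.        ,  0.        ]), 'R': array([[-0.01736629, -0.99969385, -0.01762416],
       [-0.9927386 ,  0.01933857, -0.11872693],
       [ 0.11903141,  0.01543434, -0.99277052]]), 't': array([0.01490808, 0.55442743, 1.53761669])}
side {'vertical_fov': 45.452
[... 163 characters left out ...]
37583, -0.08502565,  0.00241967],
       [-0.06687161,  0.76542273, -0.64004393],
       [ 0.05256807, -0.63788611, -0.7683345 ]]), 't': array([0.5441665 , 0.09672573, 1.35969367])}
{'vertical_fov': 65.87704055063377, 'cx': 315.5729941109088, 'cy': 232.3607908001647, 'D': array([-0.06527669,  0.        ,  0.        ,  0.        ,  0.        ]), 'hand_eye': array([[-2.14197985e-03, -9.46970451e-01, -3.21313519e-01,
         8.30660196e-02],
       [ 9.99996575e-01, -1.54510376e-03, -2.11259367e-03,
         3.27594537e-04],
       [ 1.50410105e-03, -3.21316943e-01,  9.46970517e-01,
        -1.42929519e-01],
       [ 0.00000000e+00,  0.00000000e+00,  0.00000000e+00,
         1.00000000e+00]])}
```

View pics/top.png

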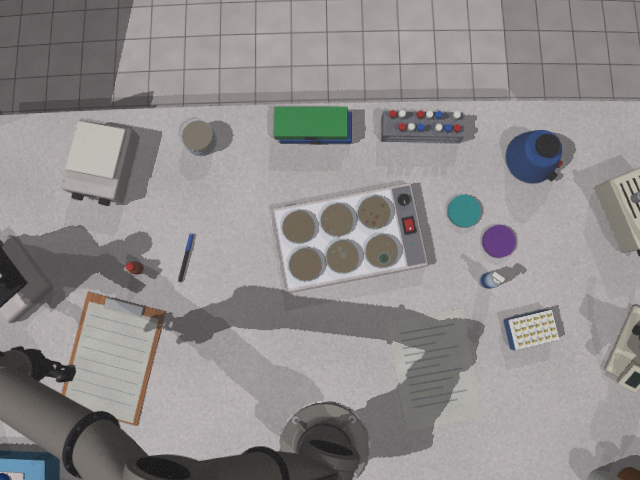

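The top view shows the panel with corners at about (273,208), (411,184), (427,263) and (289,290). The switch is at about (409,225) and the mould at about (384,258). I'll enlarge that area.

```bash
python3 - <<'E'
import cv2
p=cv2.imread("pics/top.png")[170:300,265:440]
cv2.imwrite("pics/topc.png",cv2.resize(p,None,fx=4.5,fy=4.5,interpolation=cv2.INTER_CUBIC))
E
cat > h.py <<'E'
import numpy as np,cv2
def ray(m,u,v):
    f=240/np.tan(np.radians(m["vertical_fov"]/2))
    K=np.array([[f,0,m["cx"]],[0,f,m["cy"]],[0,0,1.]])
    q=cv2.undistortPoints(np.array([[[u,v]]],float),K,m["D"])[0,0]
    return np.array([q[0],q[1],1.])
def fixed(m,u,v,z):
    d=m["R"].T@ray(m,u,v); c=-m["R"].T@m["t"]
    return c+d*(z-c[2])/d[2]
def wrist(m,o,u,v,z):
    R=cv2.Rodrigues(np.array(o["orientation"]))[0]; H=m["hand_eye"]
    d=R@H[:3,:3]@ray(m,u,v); c=o["tcp_pos"]+R@H[:3,3]
    return c+d*(z-c[2])/d[2]
E
```

```text
(no output)
```

View pics/topc.png

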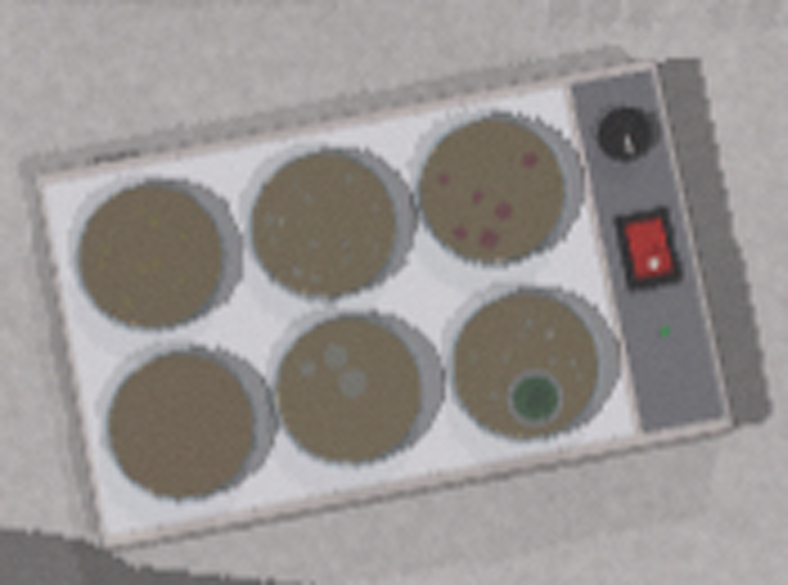

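The crop shows the mould's middle at crop (535,397), which is (383.9,258.2) in the full picture, and the white dot at crop (653,262), or (410.1,228.2). Next I convert these to world positions.

Run:
```python
import pickle,numpy as np,cv2
from h import *
m=pickle.load(open("d.pkl","rb"))["top"][2]
g=lambda u,v,z:fixed(m,265+u/4.5-.4,170+v/4.5-.4,z)
print("mould",g(535,397,.053)); print("dot",g(653,262,.055)); print("dishc",g(527,364,.053))
C=[g(*c,.045) for c in((42,180),(655,65),(728,427),(105,547))]
print(np.round(C,3),[np.linalg.norm(C[i]-C[i-1]) for i in range(4)])
v=C[0]-C[1]; w=C[3]-C[2]; a=(v+w); a/=np.linalg.norm(a); print("yaw",np.arctan2(-a[0],a[1]))
yaw=np.arctan2(-a[0],a[1]); ctr=np.mean(C,0); c,s=np.cos(yaw),np.sin(yaw)
print("center",ctr,"press",ctr[:2]+np.array([[c,-s],[s,c]])@[-.010,-.160])
```

```text
mould [ 0.49901715 -0.1659772   0.053     ]
dot [ 0.57735304 -0.23794155  0.055     ]
dishc [ 0.51856575 -0.16185285  0.053     ]
[[ 0.635  0.123  0.045]
 [ 0.698 -0.245  0.045]
 [ 0.48  -0.28   0.045]
 [ 0.416  0.088  0.045]] [np.float64(0.22202961245358227), np.float64(0.37374603427859715), np.float64(0.2211121418802228), np.float64(0.3738661437400581)]
yaw 0.16961486917682222
center [ 0.55726013 -0.07846082  0.045     ] press [ 0.57441207 -0.23785282]
```

Positions agree with the sizes given: the mould is 20 mm from the dish centre and the yaw is about 0.17. I start moving across with the fingers closing.

```bash
python3 -m crank '[[[-3.2,-3.8,0],[0,0,0]],[[-3.2,-3.8,0],[0,0,0]],[[-3.2,-3.8,0],[0,0,0]],[[-3.2,-3.8,0],[0,0,0]],[[-3.2,-3.8,0],[0,0,0]]]' 0 20; python3 -c "
from bench import monitor
print(monitor.get_obs()['joints'].round(3))"
```

```text
clock: 0.6
tcp_pos: [0.329, 0.3886, 0.231]
orientation: [-0.594, -3.085, 0.001]
contact_force: [0.7, 0.5, 0.5]
grip_width: 0.0125
gripper_force: 0.0
[-1.056  0.204  0.076  1.951 -0.018  0.988  0.218]
```

```bash
python3 -m crank '[[[-3.2,-3.8,0],[0,0,0]],[[-3.2,-3.8,0],[0,0,0]],[[-3.2,-3.8,0],[0,0,0]],[[-3.2,-3.8,0],[0,0,0]],[[-3.2,-3.8,0],[0,0,0]]]' 0 20; python3 -m crank '[[[-3.2,-3.8,0],[0,0,0]],[[-3.2,-3.8,0],[0,0,0]],[[0,0,0],[0,0,-0.14]],[[0,0,0],[0,0,-0.14]],[[0,0,0],[0,0,-0.14]]]'; python3 -m crank '[[[0,0,0],[0,0,-0.13]],[[0,0,0],[0,0,0]]]'; python3 -c "
from bench import monitor
print(monitor.get_obs()['joints'].round(3))"
```

```text
clock: 1.1
tcp_pos: [0.4067, 0.1529, 0.2313]
orientation: [-0.594, -3.085, -0.0]
contact_force: [-0.0, 1.1, -0.3]
grip_width: 0.0
gripper_force: 0.0
clock: 1.6
tcp_pos: [0.4377, 0.06, 0.2311]
orientation: [0.069, -3.14, 0.0]
contact_force: [0.2, 0.6, 0.7]
grip_width: 0.0003
gripper_force: 0.0
clock: 1.8
tcp_pos: [0.4376, 0.0605, 0.2311]
orientation: [0.267, -3.13, 0.0]
contact_force: [-1.1, -0.3, 0.1]
grip_width: -0.0001
gripper_force: 0.0
[-0.586  0.08   0.328  2.103 -0.031  0.964  1.5  ]
```

```bash
python3 -m crank '[[[-0.6,-4.5,0],[0,0,0]],[[-0.6,-4.5,0],[0,0,0]],[[-0.6,-4.5,0],[0,0,0]],[[-0.6,-4.5,0],[0,0,0]],[[-0.6,-4.5,0],[0,0,0]]]'; python3 -m crank '[[[-0.6,-4.5,0],[0,0,0]],[[0,0,0],[0,0,0]],[[0,0,0],[0,0,0]],[[0,0,0],[0,0,0]]]';  python3 - <<'E'
from bench import monitor, optics
import pickle,cv2
o=monitor.get_obs(); p,z=optics.grab_frame("wrist"); pickle.dump((o,p,z,optics.camera_model("wrist")),open("w.pkl","wb")); cv2.imwrite("pics/w1.png",p[:,:,::-1]); print(o['joints'].round(2))
E
```

```text
clock: 2.3
tcp_pos: [0.5056, -0.1577, 0.2313]
orientation: [-0.26, 3.131, 0.0]
contact_force: [1.5, 0.3, -0.1]
grip_width: -0.0002
gripper_force: 0.0
clock: 2.7
tcp_pos: [0.5186, -0.1981, 0.2309]
orientation: [0.265, -3.129, -0.002]
contact_force: [-1.1, 0.1, -0.7]
grip_width: -0.0002
gripper_force: 0.0
[-0.17  0.3   0.52  1.87 -0.18  1.01  2.17]
```

View pics/w1.png

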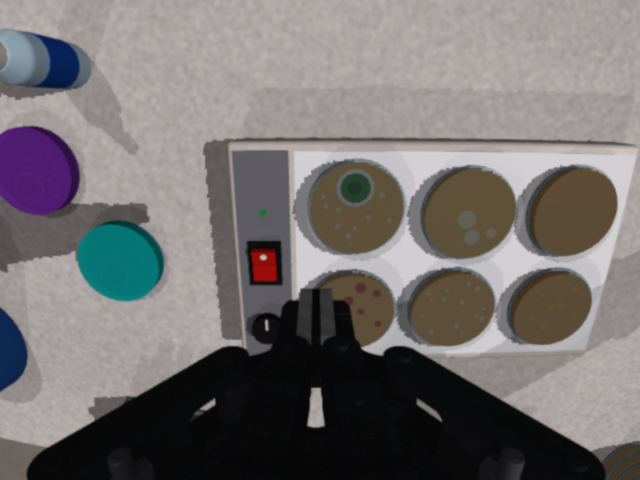

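The wrist view shows the mould's middle at (355,187), the white dot at (264,257), the bezel spanning about (248–281, 241–286), and the mould dish centred at about (356,206).

Run:
```python
import pickle,numpy as np
from h import *
o,p,z,m=pickle.load(open("w.pkl","rb"))
R=cv2.Rodrigues(o["orientation"])[0]
for n,u,v,h in(("mould",355,187,.053),("dot",264,257,.055),("dish",356,206,.06),("bez1",249,241,.047),("bez2",281,285,.047)):
    X=wrist(m,o,u,v,h); t=X.copy(); print(n,X.round(4),"tool cm",(R.T@(t-o["tcp_pos"])*100).round(2), "depth",z[v,u])
```

```text
mould [ 0.4965 -0.1666  0.053 ] tool cm [ 1.63  3.45 17.79] depth 0.31808692
dot [ 0.5749 -0.2373  0.055 ] tool cm [-4.91 -4.83 17.58] depth 0.3409108
dish [ 0.5116 -0.1634  0.06  ] tool cm [ 0.09  3.52 17.09] depth 0.3233059
bez1 [ 0.5646 -0.2538  0.047 ] tool cm [-3.62 -6.29 18.38] depth 0.34908423
bez2 [ 0.6051 -0.2179  0.047 ] tool cm [-8.21 -3.42 18.38] depth 0.36397514
```

```bash
python3 -m crank '[[[-2.25,-2.45,0],[0,0,0]],[[-2.25,-2.4,0],[0,0,0]],[[0,0,4],[0,0,0]],[[0,0,4],[0,0,0]],[[0,0,4],[0,0,0]]]'; python3 -m crank '[[[0,0,3],[0,0,0]],[[0,0,0],[0,0,0]],[[0,0,0],[0,0,0]]]'
python3 - <<'E'
from bench import optics
import cv2
p,z=optics.grab_frame("wrist"); cv2.imwrite("pics/w2.png",p[:,:,::-1])
E
```

```text
clock: 3.25
tcp_pos: [0.5719, -0.2378, 0.1102]
orientation: [-0.268, 3.129, 0.001]
contact_force: [0.6, 0.9, 0.1]
grip_width: -0.0001
gripper_force: 0.0
clock: 3.55
tcp_pos: [0.5717, -0.2387, 0.0818]
orientation: [0.267, -3.13, -0.001]
contact_force: [0.6, 0.0, 0.1]
grip_width: 0.0001
gripper_force: 0.0
```

View pics/w2.png

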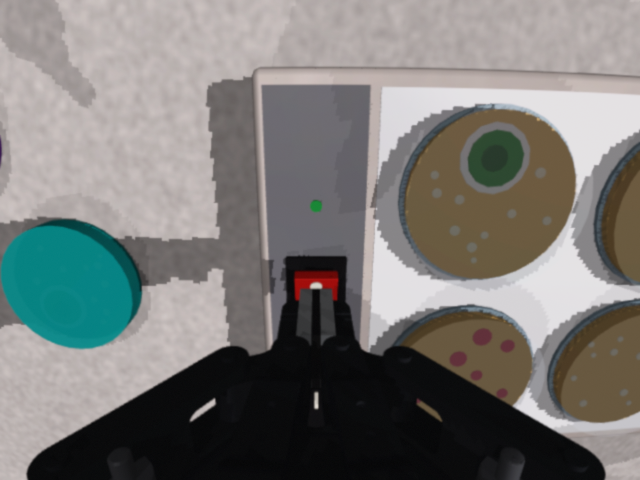

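The closed tips at (316,290) are lined up with the white dot at (316,286). I press down in small steps.

```bash
python3 -m crank '[[[0,0,1],[0,0,0]],[[0,0,1],[0,0,0]],[[0,0,0.3],[0,0,0]],[[0,0,0],[0,0,0]]]'; python3 -m crank '[[[0,0,0.2],[0,0,0]],[[0,0,0.2],[0,0,0]],[[0,0,0],[0,0,0]]]'
```

```text
clock: 4.0
tcp_pos: [0.5709, -0.2395, 0.0578]
orientation: [0.265, -3.129, -0.001]
contact_force: [-0.5, 0.7, 0.7]
grip_width: 0.0
gripper_force: 0.0
clock: 4.3
tcp_pos: [0.5711, -0.24, 0.0543]
orientation: [0.265, -3.13, 0.0]
contact_force: [-0.1, -0.2, 1.0]
grip_width: 0.0003
gripper_force: 0.3
```

```bash
python3 -m crank '[[[0,0,0.1],[0,0,0]],[[0,0,0.1],[0,0,0]],[[0,0,0],[0,0,0]]]'; python3 -m crank '[[[0,0,0.1],[0,0,0]],[[0,0,0],[0,0,0]]]'
```

```text
clock: 4.6
tcp_pos: [0.5712, -0.2399, 0.0522]
orientation: [0.265, -3.13, 0.0]
contact_force: [-1.1, -0.2, 2.0]
grip_width: -0.0003
gripper_force: 0.6
clock: 4.8
tcp_pos: [0.5714, -0.2398, 0.0512]
orientation: [-0.265, 3.13, -0.0]
contact_force: [-0.7, 0.4, 1.3]
grip_width: -0.0
gripper_force: 0.4
```

```bash
python3 -m crank '[[[0,0,0.1],[0,0,0]],[[0,0,0],[0,0,0]]]'; python3 -m crank '[[[0,0,0.1],[0,0,0]],[[0,0,0],[0,0,0]]]'
```

```text
clock: 5.0
tcp_pos: [0.5716, -0.2398, 0.0511]
orientation: [-0.265, 3.13, 0.0]
contact_force: [-3.5, 0.7, 8.5]
grip_width: 0.0001
gripper_force: 4.3
clock: 5.2
tcp_pos: [0.5716, -0.2398, 0.0509]
orientation: [-0.265, 3.13, 0.001]
contact_force: [-6.3, 1.7, 15.7]
grip_width: 0.0001
gripper_force: 8.2
```

It has bottomed out at 15.7 N. I retreat and check that it is on.

```bash
python3 -m crank '[[[0,0,-0.6],[0,0,0]],[[0,0,-3],[0,0,0]],[[0,0,-4],[0,0,0]],[[3,0,0],[0,0,0]],[[0,0,0],[0,0,0]]]'; python3 -m crank '[[[0,0,0],[0,0,0]],[[0,0,0],[0,0,0]]]'
python3 - <<'E'
from bench import monitor, optics
import pickle,cv2
o=monitor.get_obs(); p,z=optics.grab_frame("wrist"); pickle.dump((o,p,z,optics.camera_model("wrist")),open("w.pkl","wb")); cv2.imwrite("pics/w3.png",p[:,:,::-1])
E
```

```text
clock: 5.7
tcp_pos: [0.5392, -0.2461, 0.1263]
orientation: [0.261, -3.131, 0.0]
contact_force: [0.1, -0.7, -1.4]
grip_width: 0.0004
gripper_force: 0.0
clock: 5.9
tcp_pos: [0.5424, -0.2441, 0.1249]
orientation: [-0.267, 3.13, 0.001]
contact_force: [-0.3, -0.1, -0.6]
grip_width: -0.0001
gripper_force: 0.0
```

View pics/w3.png

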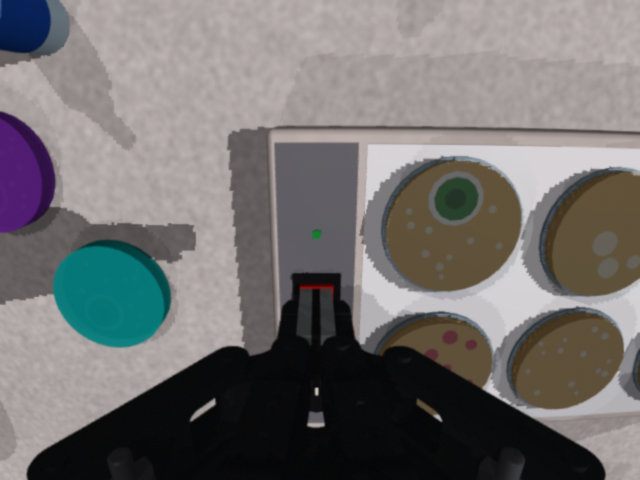

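The switch is hidden behind the tips here. The mould's middle is at (456,199). I'll measure the mould and move over it, which also uncovers the switch.

Run:
```python
import pickle,numpy as np
from h import *
o,p,z,m=pickle.load(open("w.pkl","rb"))
R=cv2.Rodrigues(o["orientation"])[0]
X=wrist(m,o,456,199,.053); print(X.round(4),(R.T@(X-o["tcp_pos"])*100).round(2), o["tcp_pos"].round(4))
```

```text
[ 0.4975 -0.1662  0.053 ] [3.11 8.43 7.19] [ 0.5424 -0.2441  0.1249]
```

```bash
python3 -m crank '[[[1.5,4.2,0],[0,0,0]],[[1.6,4.2,0],[0,0,0]],[[0,0,0],[0,0,0]],[[0,0,0],[0,0,0]],[[0,0,0],[0,0,0]]]'
python3 - <<'E'
from bench import monitor, optics
import pickle,cv2,numpy as np
o=monitor.get_obs(); p,z=optics.grab_frame("wrist"); t,_=optics.grab_frame("top")
print(o['tcp_pos'].round(4))
t=cv2.resize(t[175:275,350:450],(480,480),interpolation=cv2.INTER_CUBIC)
cv2.imwrite("pics/w4.png",np.hstack([cv2.resize(p,None,fx=.5,fy=.5),np.zeros((240,0,3),np.uint8)])[:,:,::-1] if 0 else np.hstack([np.vstack([cv2.resize(p,(320,240)),cv2.resize(p[150:350,60:327],(320,240))]),t])[:,:,::-1])
E
```

```text
clock: 6.45
tcp_pos: [0.4981, -0.1678, 0.1254]
orientation: [-0.265, 3.13, -0.001]
contact_force: [0.4, 0.4, 0.1]
grip_width: 0.0003
gripper_force: 0.0
[ 0.4981 -0.1678  0.1254]
```

View pics/w4.png

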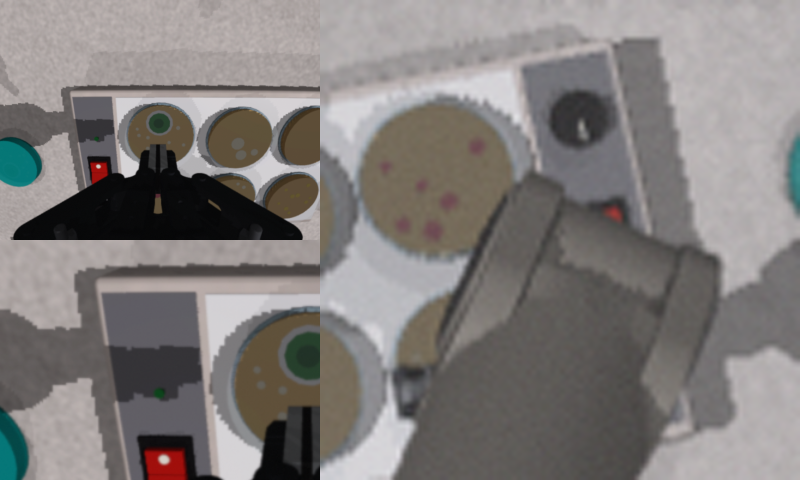

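The switch is in view, with the dot at about (197,333) in the wrist picture. I check its tilt by depth.

Run:
```python
from bench import monitor, optics
from h import *
o=monitor.get_obs(); m=optics.camera_model("wrist")
Z=[];
for i in range(6):
    p,z=optics.grab_frame("wrist"); Z.append(z)
z=np.median(Z,0)
R=cv2.Rodrigues(o["orientation"])[0]; H=m["hand_eye"]
q=p.astype(int); red=(q[...,0]>140)&(q[...,1]<60)&(q[...,2]<60)
red[:, 330:]=0; red[:,:120]=0
P=[]
for v,u in np.argwhere(red):
    if z[v,u]>0: P.append(H[:3,:3]@(ray(m,u,v)*z[v,u])+H[:3,3])
P=np.array(P); W=P@R.T+o["tcp_pos"]
px=-P[:,0]; px-=px.min()   # along panel +x
for a in np.arange(0,px.max(),.003):
    s=(px>=a)&(px<a+.003)
    if s.any(): print(round(a,3),s.sum(),np.median(W[s,2]).round(4))
```

```text
0.0 102 0.0517
0.003 71 0.0517
0.006 82 0.0515
0.009 116 0.0516
0.012 97 0.0516
0.015 132 0.0519
0.018 116 0.0529
0.021 79 0.054
0.024 47 0.0551
0.027 14 0.0559
```

The near half is level at 52 mm and the far half is raised, so the switch is on. I lower the tips to about 15 mm above the lid.

```bash
python3 -m crank '[[[0,0.1,2],[0,0,0]],[[0,0,2],[0,0,0]],[[0,0,1],[0,0,0]],[[0,0,0],[0,0,0]],[[0,0,0],[0,0,0]]]'; for i in 1 2 3 4; do python3 -m crank '[[[0,0,0],[0,0,0]],[[0,0,0],[0,0,0]],[[0,0,0],[0,0,0]],[[0,0,0],[0,0,0]],[[0,0,0],[0,0,0]]]' | head -2; done
python3 - <<'E'
from bench import optics
import cv2
p,z=optics.grab_frame("wrist"); cv2.imwrite("pics/w5.png",p[:,:,::-1])
E
```

```text
clock: 7.35
tcp_pos: [0.4971, -0.1665, 0.0756]
orientation: [-0.265, 3.13, -0.0]
contact_force: [0.7, -1.4, 0.2]
grip_width: -0.0001
gripper_force: 0.0
clock: 7.85
tcp_pos: [0.497, -0.1661, 0.0754]
clock: 8.35
tcp_pos: [0.4969, -0.1662, 0.0753]
clock: 8.85
tcp_pos: [0.4969, -0.1662, 0.0753]
clock: 9.35
tcp_pos: [0.4969, -0.1662, 0.0753]
```

View pics/w5.png

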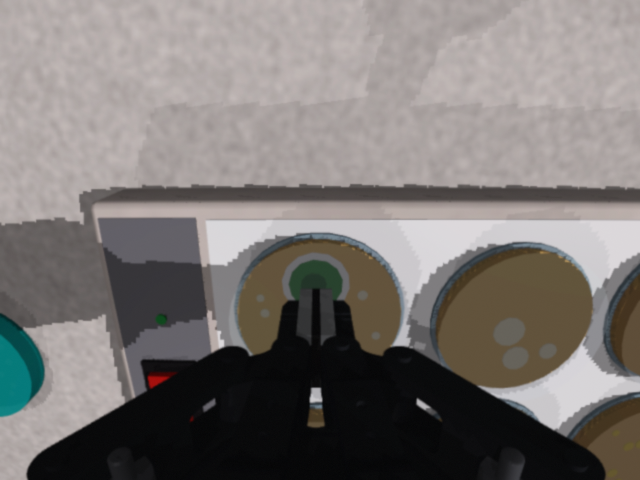

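The fingertips at (316,290) stand right over the mould colony, centred at about (316,284), and the pose has held for two seconds. I hand in.

```bash
python3 -c "
from bench import r
print(r.hand_in())"
```

```text
the job is handed in; nothing more can be done
None
```

The light panel's switch is on (the depth reading shows its near half level; peak press about 16 N), and the fingertips are holding about 15 mm above the lid, over the middle of the mould. I saw no sign of any dish being touched, and handed the job in; it returned no verdict.

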